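# Put the tablets away and slide the pill box shut

### The job

Put the small white tablet dispenser into the open compartment of the yellow pill box, then slide the box's blue cover over it until it is fully shut. Leave the parrot, mirror, bulldog clip and lota where they are.

Things in the scene. Friction and masses are not known exactly. Their poses are not given: they have to be found in the camera images.
- dispenser: loose flat tablet dispenser, a white plastic block with a red cap at its +y end, 28 mm (x) by 55 mm (y) by 16 mm high, about 40 g, lying flat on the stand in front of the pill box; origin at the centre of its underside, y along its length
- stand: two nested low green plastic stools used as a bedside stand, fixed, 360 mm (x) by 400 mm (y) at the top, flat top 130 mm above the table; origin at the centre of its foot on the table
- pill_box: yellow plastic pill box fixed on the stand, 100 mm (x) by 224 mm (y), floor 4 mm thick, walls up to 34 mm and low guide lips along the edges up to 42 mm above its underside. The open-topped compartment is at its -y end: inside 84 mm (x) by 96 mm (y), 30 mm deep; the rest, towards +y, is a closed deck that the cover rests on when open. Origin on its underside under the centre of the compartment (the box reaches from y = -52 mm to y = +172 mm)
- bay (a point): centre of the inner floor of the compartment, 4 mm above the box's underside; axes as the pill box's, the compartment reaches 42 mm either way in x and 48 mm in y
- cover (a joint): position of the flat blue cover (93 mm in x by 100 mm in y, 4 mm thick, its top 38.5 mm above the box's underside) along the box's y axis: 0 = fully shut, centred over the compartment against its stop; 0.12 = fully open, moved 120 mm towards the box's +y. Stiff: stays where it is left, slides with about 2 N
- cover_grip (a point): centre of the top of the white grip rib on the cover, 54.5 mm above the box's underside; the rib is 50 mm long (x), 12 mm thick (y) and stands 16 mm above the cover; it moves with the cover, its axes are the pill box's
- parrot: ceramic parrot figurine, 70 mm tall, on a 40 mm round foot, loose on the stand beside the compartment end of the box; origin at the centre of its underside
- mirror: small wooden mirror lying face up, 95 by 68 by 9 mm, loose on the stand at its left front corner; origin at the centre of its underside
- clip: chrome bulldog clip lying down, about 55 by 45 by 17 mm, loose on the stand at its right front corner; origin at its underside, near its middle
- lota: steel lota with its lid on, 100 mm across, 127 mm tall, standing on the table to the left of the stand; origin at the centre of its underside
Things that resemble listed ones, but are neither listed nor needed, are in the scene too. Several things have the shape of the dispenser; the one meant has the colours described above.

How it is judged:
At the end, for the whole second after the job is handed in: The dispenser lies at rest inside the compartment and the cover is fully shut over it (within 4 mm of its stop) (value of joint cover below 0.004 m and x of dispenser in the frame of bay between -0.042 and 0.042 m and y of dispenser in the frame of bay between -0.048 and 0.048 m and z of dispenser in the frame of bay between -0.004 and 0.028 m and linear speed of dispenser below 0.02 m/s); the robot touches nothing.
It fails at once if the ceramic parrot is shifted by more than 30 mm or tipped over (distance of parrot from where it was at the start of the episode above 0.03 m or angle between parrot's own z axis and vertical above 0.6 rad).
It fails at once if the mirror is shifted by more than 30 mm or tipped over (distance of mirror from where it was at the start of the episode above 0.03 m or angle between mirror's own z axis and vertical above 0.6 rad).
It fails at once if the bulldog clip is shifted by more than 30 mm or tipped over (distance of clip from where it was at the start of the episode above 0.03 m or angle between clip's own z axis and vertical above 0.6 rad).
It fails at once if the lota is shifted by more than 30 mm or tipped over (distance of lota from where it was at the start of the episode above 0.03 m or angle between lota's own z axis and vertical above 0.6 rad).
It also fails if it takes over 48 s, if anything falls off the work surface, if the arm or the gripper's body presses on something with over 40 N, if the wrist force passes 120 N, or if a joint passes its speed limit or range.

### The arm

A 6-joint arm with a two-finger parallel gripper is mounted at the origin on the work surface. World frame = base frame: x ahead of the robot, y to its left, z up, the work surface at z = 0. Lengths are in m, angles in rad, forces in N, time in s.
With the tool pointing down it reaches from about 0.35 to 0.975 m from the base axis. Payload 4.9 kg.
Tool frame: the origin (TCP) lies between the finger pads; the fingertips stand 19 mm ahead of it and the grasp point (between the pads) is the TCP; z points along the fingers, x is the direction in which the jaws open and shut, and the axes are right-handed (so a half turn about z gives the same grasp; the last joint's range is limited). The gripper opens to 85 mm and grips with 20 to 120 N. Pads are 22 mm wide; open, the fingers measure 114 mm over their backs; the gripper's body (76 mm by 85 mm) begins 54 mm behind the grasp point. The pads swing forward as they close: fully open they stand 13 mm farther back than shut.
Start: joints at [1.049, 0.053, 1.613, -0, 1.476, -0.119], TCP at [0.245, 0.575, 0.25] pointing down, gripper open.
Joint ranges: [-3.01, 3.01], [-1.01, 2.22], [0.06, 2.58], [-1.02, 4.17], [0.09, 2.62], [-3.14, 3.14]. Speed limits (rad/s): [2.57, 2.57, 3.14, 3.14, 3.14, 3.14].

### API

Orientations are given as a rotation vector (axis times angle).
In Python, from plant import * gives the robot as it stands. Calls block until the motion is done:
- move_ptp(position, orientation): joint-space move of the TCP to a pose.
- servo_line(position, attitude=None, vel=0.15, max_force=None): straight line of the TCP; attitude=None keeps the orientation; vel is the mean speed in m/s. With max_force (N) it stops when the force on the tool has changed by that much, and returns True; else False.
- move_joints(angles): joint-space move.
- release() and gripper_close(): open the fingers fully, or close them until they stop; the grip force is fixed at half the most.
- sleep(seconds).
- solve_ik(position, orientation): joint angles nearest the present ones, or None.
- state(): the state.
- read_camera(name): name is "scene" or "top" or "wrist"; returns the picture (480x640x3 uint8, red, green, blue); there is no depth.
- camera_model(name): a dict with "fx", "fy", "cx", "cy" (pixels), "dist" ([k1, k2, p1, p2, k3] as OpenCV has them; the pictures are not rectified), "rvec" (rotation vector, rad) and "tvec" (3), from world to camera coordinates, as OpenCV has them. Camera axes: x right, y down, z forward; pixel columns grow to the right and rows downward; lengths in m; the calibration is good to about 2 mm. A picture is of the moment at which its call begins: read the wrist's pose just before it. camera_model takes no time and is no camera call; for the wrist camera it gives the pose at the moment of the call.
A pose or a line that the arm cannot do raises PlanningError and nothing moves.
- sign_off(): hands the job in, once; it reports no verdict.
The state is a dict: "time": time; "q": joint angles; "joint_velocities": joint speeds; "joint_efforts": joint torques, N m; "tcp_pos": TCP position; "orientation": TCP orientation; "ft_force": force on the tool from outside, world axes, zero at the start; "ft_torque": the same for the moment, N m; "finger_gap": finger opening in m.
Only numpy, scipy, OpenCV 4.12 (cv2) and the standard library are available. Lean on these libraries where they do the work, as an engineer would, in place of code of your own. Each camera call takes 0.05 s, during which the arm holds its last target. There are 200 camera calls.

## Working session

There is one attempt and no reset: what is moved stays moved. The work goes in short steps, each a Python script; the robot and the scene stay as the last script left them, time stands still between calls to the robot, and variables do not carry over. Pictures are saved under pics/ and viewed, about 8 in all and at most 12, crops included, and the job is handed in when it is done.

```bash
mkdir -p pics
python3 - <<'E'
from plant import *
import cv2
for n in ("top","scene"):
    cv2.imwrite(f"pics/{n}0.png",read_camera(n)[:,:,::-1]); print(n,camera_model(n))
s=state();print(s['time'],s['tcp_pos'],s['orientation'],s['finger_gap'])
E
```

```text
top {'fx': 559.1195508382572, 'fy': 559.1195508382572, 'cx': 322.136896450088, 'cy': 238.9863817867875, 'dist': array([-0.02687476,  0.        ,  0.        ,  0.        ,  0.        ]), 'rvec': array([ 2.17556297, -2.19858108,  0.07247252]), 'tvec': array([0.11203564, 0.52858826, 1.03075232])}
scene {'fx': 551.2880115885727, 'fy': 551.2880115885727, 'cx': 327.9326504077662, 'cy': 232.4079560838797, 'dist': array([-0.0634065,  0.       ,  0.       ,  0.       ,  0.       ]), 'rvec': array([ 2.26201367,  0.61594494, -0.25505295]), 'tvec': array([-0.49594602, -0.0277857 ,  1.21465053])}
0.1 [0.24471338 0.57452409 0.24916289] [ 2.62014817  1.73175151 -0.00265567] 0.08544036335774333
```

View pics/top0.png

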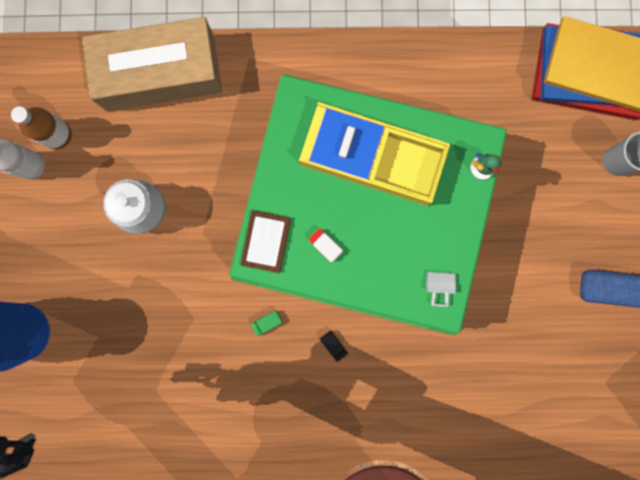

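View pics/scene0.png

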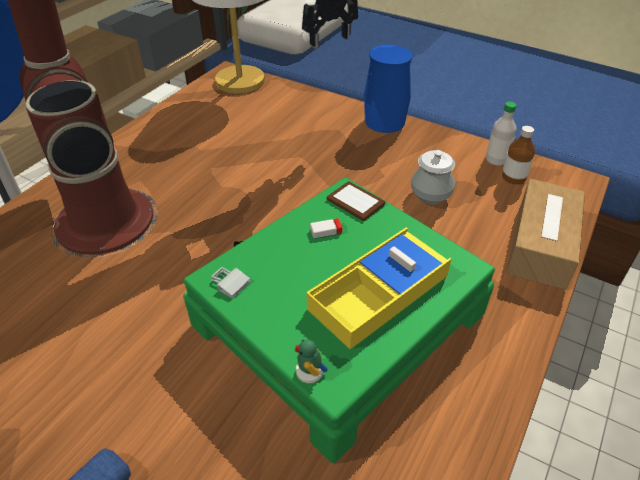

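Three things have the dispenser's shape in the top view: white with a red cap at (326,245), green at (267,322) and black at (334,346). The white and red one on the stand, in front of the box, fits the description. Next I'll enlarge it to confirm and measure.

```bash
cat > h.py <<'E'
from plant import *
import numpy as np, cv2
def p2w(n,uv,z,cm=None):
    c=cm or camera_model(n); K=np.array([[c['fx'],0,c['cx']],[0,c['fy'],c['cy']],[0,0,1]])
    p=cv2.undistortPoints(np.array(uv,float).reshape(-1,1,2),K,c['dist']).reshape(-1,2)
    R=cv2.Rodrigues(c['rvec'])[0]; o=-R.T@c['tvec']; d=np.c_[p,np.ones(len(p))]@R
    return o+d*((z-o[2])/d[:,2])[:,None]
def w2p(n,P,cm=None):
    c=cm or camera_model(n); K=np.array([[c['fx'],0,c['cx']],[0,c['fy'],c['cy']],[0,0,1]])
    return cv2.projectPoints(np.array(P,float).reshape(-1,1,3),c['rvec'],c['tvec'],K,c['dist'])[0].reshape(-1,2)
def blob(im,lo,hi,box):
    "largest blob in HSV range inside box (u0,v0,u1,v1): contour in full-image pixels"
    hsv=cv2.cvtColor(im,cv2.COLOR_RGB2HSV); u0,v0,u1,v1=box
    m=cv2.inRange(hsv[v0:v1,u0:u1],lo,hi)
    c=max(cv2.findContours(m,cv2.RETR_EXTERNAL,cv2.CHAIN_APPROX_NONE)[0],key=cv2.contourArea)
    return c.reshape(-1,2)+[u0,v0]
def rect(n,c,z):
    w=p2w(n,c,z)[:,:2]; r=cv2.minAreaRect((w*1000).astype(np.float32)); return np.round(r[0],1),np.round(r[1],1),r[2],np.round(cv2.boxPoints(r))
def down(psi):
    "tool down with jaw axis x at heading psi"
    x=np.array([np.cos(psi),np.sin(psi),0]); z=np.array([0,0,-1.]); 
    return cv2.Rodrigues(np.c_[x,np.cross(z,x),z])[0].ravel()
E
python3 - <<'E'
from h import *
im=cv2.imread('pics/top0.png')[:,:,::-1].copy()
c=cv2.resize(im[90:300,225:505],None,fx=2.85,fy=2.85,interpolation=cv2.INTER_CUBIC); cv2.imwrite('pics/crop.png',c[:,:,::-1])
b=(225,80,510,320)
print('yellow',rect('top',blob(im,(22,100,80),(35,255,255),b),.168))
print('blue',rect('top',blob(im,(105,120,60),(120,255,255),b),.1685))
print('white',rect('top',blob(im,(0,0,150),(179,60,255),(305,225,350,265)),.146))
print('red',rect('top',blob(im,(0,150,80),(8,255,255),(305,225,350,265)),.146))
print('rib',rect('top',blob(im,(0,0,150),(179,60,255),(330,115,365,165)),.1845))
E
```

```text
yellow (array([658.4,  21. ]), array([225.9, 108.2]), 71.55631256103516, array([[ 571.,  -69.],
       [ 674., -103.],
       [ 745.,  111.],
       [ 643.,  145.]], dtype=float32))
blue (array([675.3,  65.4]), array([97.3, 89.9]), 71.60629272460938, array([[617.,  33.],
       [703.,   5.],
       [733.,  97.],
       [648., 126.]], dtype=float32))
white (array([507.4,  97.4]), array([44.2, 29.1]), 44.47833251953125, array([[481.,  92.],
       [502.,  72.],
       [533., 102.],
       [513., 123.]], dtype=float32))
red (array([527.4, 117.7]), array([ 8.2, 25.6]), 44.48551940917969, array([[516., 124.],
       [534., 106.],
       [539., 111.],
       [521., 130.]], dtype=float32))
rib (array([673.7,  66.1]), array([13.2, 51.3]), 71.0291519165039, array([[647.,  68.],
       [696.,  51.],
       [700.,  64.],
       [652.,  81.]], dtype=float32))
```

View pics/crop.png

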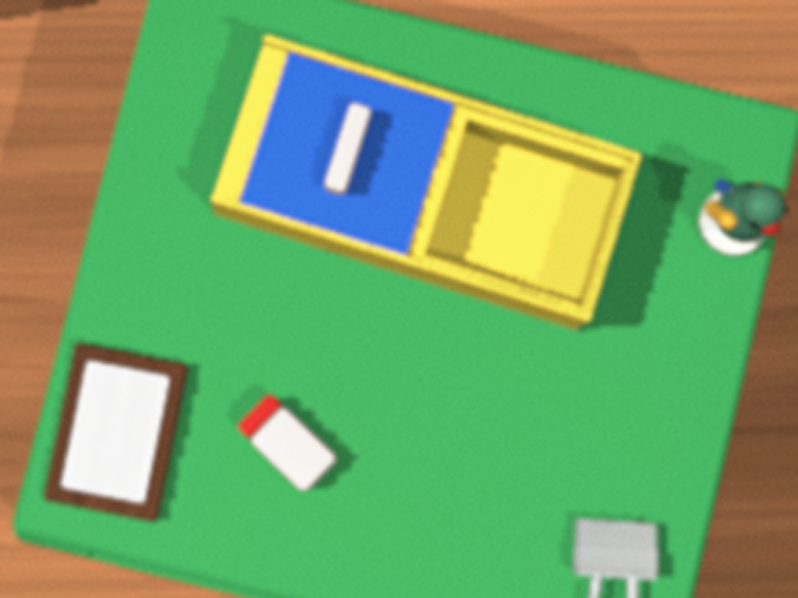

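The crop confirms it: a white block with a red cap at crop (265,415) and a body around (300,450), measured as 54×29 mm. The compartment is open, and the cover's rib at crop (348,148) puts the cover at about 0.108. Sizes and angles agree (box heading about 71.4°, dispenser about 44.5°), so I'll grasp.

Run:
```python
from h import *
D=np.array([.5108,.1012]); r=np.radians
B=min((r(-45.5),r(134.5)),key=lambda a:abs(np.array(solve_ik([*D,.24],down(a)))[5]) if solve_ik([*D,.24],down(a)) is not None else 9)
print(np.degrees(B))
move_ptp([*D,.24],down(B))
print(servo_line([*D,.153],vel=.12,max_force=15))
gripper_close(); s=state(); print(s['time'],s['tcp_pos'],s['finger_gap'],s['ft_force'])
servo_line([*D,.26],vel=.15); s=state(); print(s['time'],s['finger_gap'],s['q'],s['ft_force'])
cv2.imwrite('pics/w1.png',read_camera('wrist')[:,:,::-1])
bay=np.array([.6395,-.036])
for a in (B-r(63),B+r(117),B-r(243)):
    q=solve_ik([*bay,.26],down(a)); print(np.degrees(a),q)
```

```text
-45.5
False
3.5 [0.51125919 0.10123279 0.15370704] 0.02647951140746571 [ 0.3203183  -0.45927133  2.45277876]
4.3667 0.02621565279565078 [ 5.25802576e-02 -2.04856766e-01  1.84288941e+00  1.32544387e-05
  1.50589895e+00  8.46695076e-01] [-0.57884683  0.5290188  -0.19053307]
-108.5 [-1.72340046e-01  8.33276446e-02  1.56461544e+00 -4.44089210e-16
  1.49364957e+00  1.72134219e+00]
71.5 [-1.72340046e-01  8.33276446e-02  1.56461544e+00 -4.44089210e-16
  1.49364957e+00 -1.42025046e+00]
-288.5 [-1.72340046e-01  8.33276446e-02  1.56461544e+00 -4.44089210e-16
  1.49364957e+00 -1.42025046e+00]
```

View pics/w1.png

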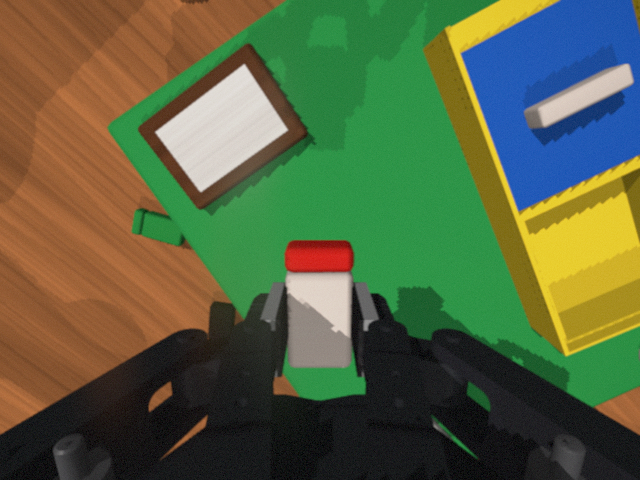

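The wrist view shows the dispenser held squarely at (320,305), red cap ahead, finger gap 26 mm. The mirror has not been moved. Now the placing.

Run:
```python
from h import *
bay=np.array([.6395,-.036]); a=np.radians(-108.5)
move_ptp([*bay,.26],down(a))
print(state()['finger_gap'], servo_line([*bay,.181],vel=.1,max_force=10))
s=state(); print(s['time'],s['tcp_pos'],s['ft_force'])
release(); s=state(); print(s['time'],s['ft_force'],s['finger_gap'])
servo_line([*bay,.27],vel=.2); sleep(.2)
w=read_camera('wrist'); 
cv2.imwrite('pics/w2.png',w[:,:,::-1]); print(state()['time'])
cm=camera_model('wrist')
y=np.array([np.cos(np.radians(71.4)),np.sin(np.radians(71.4))]); x=np.array([y[1],-y[0]])
for sx,sy in ((1,1),(1,-1),(-1,-1),(-1,1)): print(w2p('wrist',[*(bay+.042*sx*x+.048*sy*y),.164],cm))
print('rib@.108',w2p('wrist',[*(bay+.108*y),.1845],cm))
```

```text
0.026524391935561678 False
6.2083 [ 0.64006161 -0.03610197  0.18190967] [ 0.16805716  0.82004071 -0.53057811]
6.8167 [-0.37306009  0.48201292 -0.23554399] 0.08563489274058503
7.6583
[[244.36184003 183.21258301]]
[[393.07837017 183.49024906]]
[[386.20801147 302.8800774 ]]
[[250.84022946 302.68169159]]
rib@.108 [[144.73081742 254.72629694]]
```

View pics/w2.png

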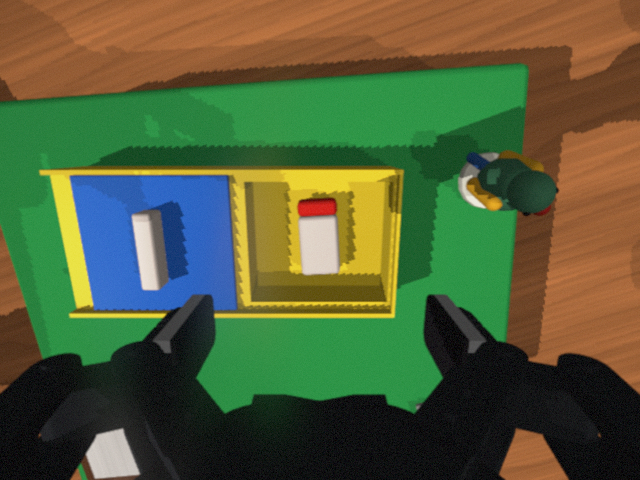

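The dispenser lies flat in the compartment, white body at (319,245) and red cap at (318,207). The predicted corners and rib match the picture to a few pixels, and the parrot is undisturbed. Next I'll push the cover shut from behind the rib with the fingers closed, until the stop's force shows.

Run:
```python
from h import *
bay=np.array([.6395,-.036]); a=np.radians(-108.5)
y=np.array([np.cos(np.radians(71.4)),np.sin(np.radians(71.4))]); P=lambda d,z:[*(bay+d*y),z]
gripper_close()
move_ptp(P(.143,.25),down(a))
print(servo_line(P(.143,.192),vel=.1,max_force=10))
def rep():
    s=state(); print(s['time'],(s['tcp_pos'][:2]-bay)@y,s['tcp_pos'][2],s['ft_force'])
rep()
print(servo_line(P(.035,.192),vel=.06,max_force=20)); rep()
print(servo_line(P(.0,.192),vel=.03,max_force=20)); rep()
servo_line(P(.05,.192),vel=.1); servo_line(P(.05,.27),vel=.2); rep()
move_ptp(P(.05,.33),down(a)); move_ptp([.45,.15,.35],down(a)); rep()
t=read_camera('top'); cv2.imwrite('pics/t2.png',cv2.resize(t[70:330,225:515],None,fx=2.2,fy=2.2,interpolation=cv2.INTER_CUBIC)[:,:,::-1])
b=(225,80,510,250)
for n,c in (('blue',rect('top',blob(t,(105,120,60),(120,255,255),b),.1685)),('rib',rect('top',blob(t,(0,0,150),(179,60,255),(380,130,445,200)),.1845))):
    print(n,c[:3],'y',(c[0]/1000-bay)@y)
```

```text
False
9.7917 0.14304782076999745 0.19206391545948262 [ 0.65005211 -0.60305746  0.81303692]
False
11.7417 0.03506218383895934 0.1919622028255031 [-0.01827536  0.96264448  0.62386784]
True
12.4833 0.01922083902728729 0.19208924668398922 [2.02392277 4.44808732 1.54170006]
13.4833 0.049692172744769614 0.2695694896642642 [ 0.21920916  0.11118641 -0.42503276]
14.8083 0.11559234671884731 0.34894937902732026 [-0.42485    -0.5609707   0.31443062]
blue (array([641.6, -35.9]), array([96.8, 89.6]), 71.56580352783203) y 0.0007645913905269338
rib (array([640.1, -35.2]), array([13.8, 51.6]), 71.4238510131836) y 0.0009495903135865203
```

View pics/t2.png

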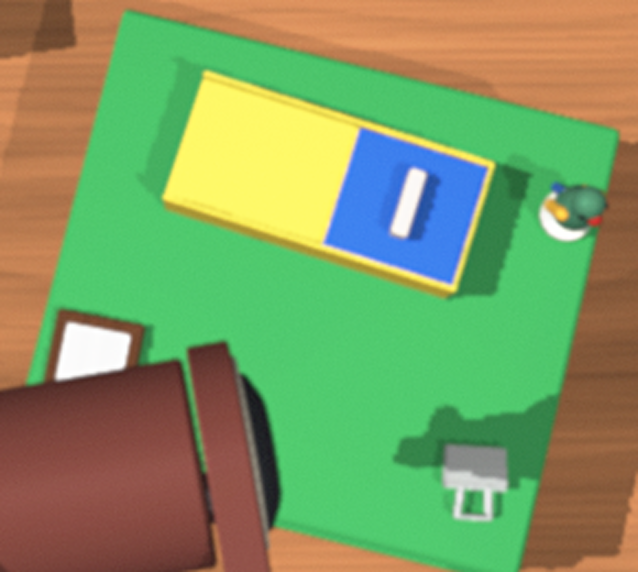

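The cover is over the compartment, rib at crop (408,203), and measures about 0.9 mm from its stop. The tolerance is 4 mm but the camera is only good to about 2 mm, so I'll push once more to confirm the stop, then hand in.

Run:
```python
from h import *
bay=np.array([.6395,-.036]); a=np.radians(-108.5)
y=np.array([np.cos(np.radians(71.4)),np.sin(np.radians(71.4))]); P=lambda d,z:[*(bay+d*y),z]
def rep():
    s=state(); print(s['time'],(s['tcp_pos'][:2]-bay)@y,s['tcp_pos'][2],s['ft_force'])
move_ptp(P(.05,.27),down(a)); servo_line(P(.05,.192),vel=.12)
print(servo_line(P(.0,.192),vel=.03,max_force=28)); rep()
servo_line(P(.05,.192),vel=.1); servo_line(P(.05,.30),vel=.2)
t=read_camera('scene'); cv2.imwrite('pics/s2.png',t[:,:,::-1]); rep()
```

```text
True
17.875 0.019134100154593076 0.1921770531968974 [3.21938695 4.88623711 1.47309496]
19.0917 0.049646919833091906 0.2975311127515552 [-0.17193854 -0.10704887  0.42329761]
```

View pics/s2.png

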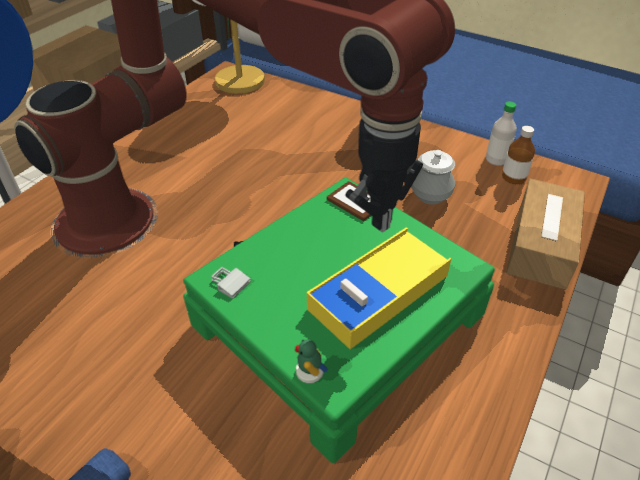

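The second push stopped within 0.1 mm of the first, at a higher force, so this is the hard stop. The scene view shows the blue cover at the compartment end, rib at (353,291). The parrot (310,360), clip (230,283), mirror and lota (435,175) are where they were, and the arm is clear.

```bash
python3 -c "
from plant import *
sign_off()"
```

```text
the job is handed in; nothing more can be done
```

The white, red-capped dispenser is in the pill box compartment, the blue cover is shut over it, and I handed the job in at about 19 s of the 48 s allowed. The sign-off gives no verdict.

- **Dispenser:** I gripped it across its 28 mm width (finger gap 26 mm) and released it over the compartment. The wrist picture showed it lying flat inside; it was not visible again once the cover was shut.
- **Cover:** I pushed it by its rib against the stop twice. Both pushes ended at the same place within 0.1 mm, at force limits of 20 N and then 28 N. The top camera put it 0.8–0.9 mm from fully shut, within the 4 mm allowed, though the calibration is only good to about 2 mm.
- **Other things:** In the last pictures the parrot, clip, mirror and lota looked unmoved, judged by eye only; the arm partly hid the mirror. The arm was clear of everything when I handed in.

No check failed or disagreed with another.

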